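Scrap the overfilled soap cake

ROBOT

A 7-joint arm with a two-finger parallel gripper is mounted at the origin on the work surface. World frame = base frame: x ahead of the robot, y to its left, z up, the work surface at z = 0. Lengths are in m, angles in rad, forces in N, time in s.
With the tool pointing down it reaches from about 0.4 to 0.9 m from the base axis. Payload 5.6 kg.
Tool frame: the origin (TCP) lies at the very end of the fingers, on their centre line; the grasp point (between the pads) lies 19 mm behind it; z points along the fingers, y is the line along which they close (so a half turn about z gives the same grasp; the last joint's range is limited). The gripper opens to 92 mm and grips with 3 to 60 N. Pads are 20 mm wide; open, the fingers measure 128 mm over their backs; the gripper's body (75 mm by 189 mm) begins 69 mm behind the grasp point.
Start: joints at [1.285, 0.468, -0.012, 1.603, 0.006, 1.071, -0.056], TCP at [0.156, -0.631, 0.215] pointing down, gripper open.
Joint ranges: [-2.53, 2.53], [-0.31, 2.02], [-1.57, 1.55], [0.28, 2.44], [-1.29, 4.43], [0.15, 1.84], [-2.92, 2.92]. Speed limits (rad/s): [2.57, 2.57, 3.14, 3.14, 3.14, 3.14, 3.14].

INTERFACE

Orientations are given as a unit quaternion [w, x, y, z].
In Python, from station import robot, optics, order gives the robot as it stands. The module is installed in compiled form; this text tells all that it offers.
- The arm moves only by the tool carry_out, never from a script. Its argument "targets" is a list of rows, each a list of 7 numbers: the shift along the tool's x, y, z scaled (see below), then the turn, a rotation vector about the tool's x, y, z scaled (see below), then the opening, from -1 (shut) to 1 (fully open), so that 0 is half open. In form: [[tx, ty, tz, ax, ay, az, jaw], ...]. A call has 1 to 20 rows; each row is the pose to reach, as a shift and turn from the pose commanded when the call began, along the tool's axes at that moment; what a row does not reach only later rows make up. The controller multiplies each number of a shift by 10 cm and each number of a turn by pi/2 rad. A row lasts 1/10 s, in which the tool goes at most 50 mm and 8.59 degrees, less where a joint would pass 70% of its speed; a pose out of reach is approached as far as the arm can. A call with a number of a shift or a turn outside -1 to 1 is refused whole. A call with a gripper value outside its range is refused whole. The fingers move at their own pace and stop on an object; "squeeze" is the grip in N (left out, the last holds). Time passes only in rows, so rows that repeat a pose let the fingers close. It gives the time, the measured TCP pose, the force, the opening and the grip force at its end, in the units of the state.
- robot.read_state(): the state, without advancing time (a new reading comes with each control period).
- optics.read_camera(name): name is "side" or "top" or "wrist"; returns the picture (384x512x3 uint8, red, green, blue); there is no depth.
- optics.camera_model(name): a dict with "fx", "fy", "cx", "cy" (pixels), "extrinsics" (4x4, takes a point from camera to world coordinates); the wrist camera has in their place "T_tool_cam" (4x4, takes a point from camera to tool coordinates, whose origin is the TCP and whose axes are the flange's). Camera axes: x right, y up, looking along -z (the intrinsics and any distortion apply to the point x, -y, -z); pixel columns grow to the right and rows downward; lengths in m; the calibration is good to about 2 mm. A picture is of the moment at which its call begins: read the wrist's pose just before it. camera_model takes no time and is no camera call.
- order.finish_job(): hands the job in; it is judged then, once.
Trained networks look in the newest picture that a camera, given by its name, has taken for a name from the list of things; names that differ only in an ending like _2 or _b are one class to them, and where a whole thing is asked for, a point or a joint stands for the part that bears it (a point fixed in the world has none). Each returns a list of dicts, best first, with "score" (0 to 1); they miss things now and then, are a little off and sometimes report something else, mostly with a low value. They report only what shows in the picture. A call takes as long as a camera call. They do not tell look-alikes from the thing itself.
- optics.cut_out(target, camera): "mask" (384x512 bool, what is visible of it) and "box" ([left, top, right, bottom] in pixels, round what is visible of it).
The state is a dict: "t": time; "joint_pos": joint angles; "qd": joint speeds; "tau": joint torques, N m; "position": TCP position; "orientation": TCP orientation; "wrist_force": force on the tool from outside, world axes, zero at the start; "ft_torque": the same for the moment, N m; "opening": opening from 0.0 (shut) to 1.0 (fully open); "finger_force": force on a finger pad.
Only numpy, scipy, OpenCV 4.12 (cv2) and the standard library are available. Lean on these libraries where they do the work, as an engineer would, in place of code of your own. Each camera call takes 0.05 s, during which the arm holds its last target. There are 200 camera calls.

TASK

Put the one soap cake that was poured too tall into the scrap bin: lay it on the bin's loading slide and let go, with the lid still shut. Then press the lever under the guard bar and hold the lid well up until the cake has slid in, and ease the lever back up slowly so that the lid closes without slamming. Leave the flat cakes and the loaf where they are.

Things in the scene. Friction and masses are not known exactly. Their poses are not given: they have to be found in the camera images.
- bin: Fixed open-topped steel scrap bin, 160 (x) x 200 (y) x 150 mm high, wall 5 mm, turned about a quarter turn: its x axis points to the robot's right, its y axis away from the robot. Origin on the table below it. Front face, with the lever pad before it, at x = -90 mm; rear face x = 70; side walls y = -100 and 100. z up. The slide is on the +y side, its thin support leg at y = 227 mm.
- guard_bar (a point): Middle of a fixed dark bar, 12 mm thick, along bin y from -90 to +90 mm, straight over the lever pad (57 mm above it, bin x = -125, z = 142 mm), held by two end brackets to the bin's front. So the pad is reached only with the tool tilted some 30 to 45 degrees from vertical: hand out on the side away from the bin (robot's left), fingers pointing down and in towards the bin, under the bar.
- slide_spot (a point): Where to lay the cake: a point on the floor of the loading slide, on its centre line. Axes: y uphill along the floor (away from the robot), z square to the floor, x across. The slide is an aluminium chute on the bin's +y side, 84 mm wide inside, side walls 30 mm, floor slippery, sloping 0.47 rad (27 degrees) down to the bin. The floor runs 46 mm on uphill (open end) and 122 mm downhill of here.
- slide_end (a point): Lower end of the slide's floor at the bin's rim, same axes (bin x = -40, y = 100, z = 157 mm). A cake let go on the slide slips down by itself and stops against the side of the shut lid; when the lid is up it slips on into the bin within a second.
- lid (a joint): Angle of the white lid: 0 = shut, 1.05 rad = fully up. Linked to the lever: it turns 5.8 times as far, about 33 rad per metre of pad travel. The cake passes freely above 0.75 rad (pad 23 mm down). Let go suddenly, it falls shut fast; closing faster than 4 rad/s (pad rising faster than about 120 mm/s at any moment) is a slam.
- lid_top (a point): Middle of the top of the lid, a white box-shaped hood 160 x 190 mm, 67 mm high, over the bin's mouth, hinged along bin y at the rear rim (bin x = 70, z = 150 mm). Its top is at z = 217 mm when shut; its front, above the lever side, swings up and to the robot's right.
- lever: U-shaped steel lever round the front of the bin. Origin on its pivot axis (bin x = 50 mm, z = 85 mm), axes as the bin's at rest; two arms run forward outside the bin's sides to the pad. It springs back up by itself. Pressing takes about 3 to 6 N at the pad; its stop is at 0.18 rad, 32 mm down at the pad.
- lever_pad (a point): Middle of the upper face of the lever's black rubber pad, 32 (x) x 120 (y) mm, on the bin's left as the robot sees it; at rest at bin x = -125, y = 0, z = 85 mm. The pad goes down when pressed. The guard bar is straight above it.
- tall_cake_mid (a point): Centre (half-way up, 21 mm above its underside) of the tall amber round soap cake: diameter 64 mm, height 42 mm, about 0.14 kg. It lies flat on the board among two flat cakes; z up at the start.
- board: Fixed plywood board, 340 (x) x 120 (y) x 12 mm thick, under the cakes. Origin: centre of its underside. The three cakes lie in a row along its x axis about 100 mm apart, in any order; free room for fingers is on the cakes' +y and -y sides.
- flat_cake_a_mid (a point): Centre (12 mm above its underside) of a flat amber soap cake, diameter 64 mm, height 24 mm. Leave alone.
- flat_cake_b_mid (a point): Centre of the other flat cake, same size. Leave alone.
- loaf: Pale soap loaf, 200 x 85 x 70 mm, 0.95 kg, on the table to the right. Origin: centre of its underside. Leave alone.
Things that resemble listed ones, but are neither listed nor needed, are in the scene too. Leave any pink or yellow look-alike of the part that bears tall_cake_mid alone.

How it is judged:
On the way, in this order (a step that is already met when the one before it is completed fails the run):
1. the tall cake lies on the slide, let go and at rest, with the lid shut (y of tall_cake_mid in the frame of bin between 0.105 and 0.26 m and x of tall_cake_mid in the frame of bin between -0.085 and 0.005 m and z of tall_cake_mid in the frame of bin between 0.15 and 0.28 m and contact force between the fingers and tall_cake below 0.1 N and linear speed of tall_cake below 0.05 m/s and value of joint lid below 0.05 rad), for 0.2 s.
2. the lid is held up by 0.75 rad or more by pressing the lever, and the tall cake is down in the bin (value of joint lid above 0.75 rad and contact force between any of the fingers, the arm and lever above 0.5 N and z of tall_cake_mid in the frame of bin below 0.1 m and y of tall_cake_mid in the frame of bin between -0.09 and 0.09 m), for 0.2 s.
At the end, for the whole second after the job is handed in: The tall cake lies at rest inside the bin (its centre within the walls and less than 100 mm above the table), the lid is shut to within 0.05 rad, and both flat cakes and the loaf are within 25 mm of where they began (z of tall_cake_mid in the frame of bin below 0.1 m and x of tall_cake_mid in the frame of bin between -0.085 and 0.065 m and y of tall_cake_mid in the frame of bin between -0.095 and 0.095 m and linear speed of tall_cake below 0.03 m/s and value of joint lid below 0.05 rad and distance of each of flat_cake_a_mid, flat_cake_b_mid, loaf from where it was at the start of the episode below 0.025 m); the robot touches nothing.
It fails at once if the lid slams (closes faster than 4 rad/s) (velocity of joint lid below -4 rad/s).
It fails at once if a flat cake or the loaf is moved more than 25 mm (distance of any of flat_cake_a_mid, flat_cake_b_mid, loaf from where it was at the start of the episode above 0.025 m).
It also fails if it takes over 66 s, if anything falls off the work surface, if the arm or the gripper's body presses on something with over 40 N, if the wrist force passes 120 N, or if a joint passes its speed limit or range.

## Working session

There is one attempt and no reset: what is moved stays moved. The work goes in short steps, Python scripts to look and compute and a tool call to move; the robot and the scene stay as the last step left them, time stands still between calls to the robot, and variables do not carry over. Pictures are saved under pics/ and viewed, at most 10 in all, crops included, and the job is handed in when it is done.

Besides the shell and the picture viewer there is one more tool, called after "Emit:" by a JSON object that holds its "method" and its "body". carry_out: Moves the arm, as the interface text tells. Its arguments: {"type":"object","properties":{"targets":{"type":"array","items":{"type":"array","items":{"type":"number"}}},"squeeze":{"type":"number"}},"required":["targets"]}

```bash
mkdir -p pics
cat > h.py <<'E'
import numpy as np, cv2
from station import robot, optics, order
from scipy.spatial.transform import Rotation as R
def rot(q): return R.from_quat([q[1],q[2],q[3],q[0]])
def cam(name):
    m=optics.camera_model(name)
    if name=='wrist':
        s=robot.read_state(); T=np.eye(4);T[:3,:3]=rot(s['orientation']).as_matrix();T[:3,3]=s['position']
        E=T@np.array(m['T_tool_cam'])
    else: E=np.array(m['extrinsics'])
    return m,E
def ray(m,E,u,v):
    d=np.array([(u-m['cx'])/m['fx'],-(v-m['cy'])/m['fy'],-1.])
    return E[:3,3],E[:3,:3]@d
def at_z(m,E,u,v,z):
    o,d=ray(m,E,u,v); return o+d*(z-o[2])/d[2]
def proj(m,E,p):
    c=np.linalg.inv(E)@np.append(p,1); return np.array([m['cx']+m['fx']*c[0]/-c[2], m['cy']-m['fy']*c[1]/-c[2]])
def save(name,img): cv2.imwrite('pics/'+name,img[:,:,::-1])
def move(p,q_R):
    "tool-axes scaled shift and turn from current measured pose to p,R"
    s=robot.read_state(); r=rot(s['orientation'])
    return r.inv().apply(np.array(p)-s['position'])/.1, (r.inv()*q_R).as_rotvec()/(np.pi/2)
E
python3 - <<'E'
from h import *
ims=[]
for n in ['side','top']:
    im=optics.read_camera(n); ims.append(im); save(n+'0.png',im)
    m,E=cam(n); print(n,{k:(np.round(v,3).tolist() if k!='extrinsics' else np.round(E,3).tolist()) for k,v in m.items()})
    for t in ['bin','tall_cake_mid','flat_cake_a_mid','board','lever_pad','lid','loaf','guard_bar']:
        try: print(t,[(round(d['score'],2),list(map(int,d['box']))) for d in optics.cut_out(t,n)])
        except Exception as e: print(t,e)
print(robot.read_state()); print(optics.camera_model('wrist'))
E
```

```text
side {'fx': 455.497, 'fy': 455.497, 'cx': 258.327, 'cy': 193.308, 'extrinsics': [[-0.741, 0.458, -0.491, -0.171], [-0.672, -0.494, 0.552, 0.787], [0.01, 0.739, 0.673, 1.147], [0.0, 0.0, 0.0, 1.0]]}
bin [(0.91, [235, 132, 346, 247])]
tall_cake_mid [(0.95, [170, 254, 186, 275]), (0.84, [124, 280, 149, 303]), (0.57, [145, 296, 169, 324])]
flat_cake_a_mid [(0.8, [216, 289, 236, 310])]
board [(0.86, [148, 248, 262, 327])]
lever_pad [(0.6, [259, 200, 341, 238])]
lid [(0.93, [271, 152, 346, 214]), (0.51, [259, 200, 337, 239])]
loaf [(0.72, [321, 151, 379, 186]), (0.18, [215, 289, 236, 311])]
guard_bar [(0.71, [150, 248, 257, 327]), (0.66, [237, 133, 347, 245])]
top {'fx': 491.234, 'fy': 491.234, 'cx': 262.011, 'cy': 195.301, 'extrinsics': [[-0.015, 0.998, -0.068, 0.441], [-1.0, -0.016, -0.006, -0.039], [-0.007, 0.068, 0.998, 1.589], [0.0, 0.0, 0.0, 1.0]]}
bin [(0.67, [264, 130, 335, 259])]
tall_cake_mid [(0.92, [111, 163, 133, 183]), (0.71, [152, 167, 174, 190]), (0.61, [108, 192, 132, 218])]
flat_cake_a_mid [(0.68, [158, 230, 181, 248])]
board [(0.95, [141, 154, 194, 263])]
lever_pad [(0.7
[... 667 characters left out ...]
2669745e-05,  9.92646643e-01,  1.21048086e-01, -1.45537425e-05]), 'wrist_force': array([-0.41661958, -0.39949767,  0.41220771]), 'ft_torque': array([-0.00058871, -0.02324902,  0.01682074]), 'finger_force': 0.0, 'opening': 1.0002055542038433}
{'fx': 340.1463199518536, 'fy': 340.1463199518536, 'cx': 254.59660976431186, 'cy': 192.20861366183007, 'T_tool_cam': array([[ 1.08167246e-03,  9.72256562e-01,  2.33914531e-01,
         6.49835102e-02],
       [ 9.99999354e-01, -9.69851348e-04, -5.93068844e-04,
        -1.99459866e-04],
       [-3.49752752e-04,  2.33915021e-01, -9.72256983e-01,
        -1.70492517e-01],
       [ 0.00000000e+00,  0.00000000e+00,  0.00000000e+00,
         1.00000000e+00]])}
```

Run:
```python
import cv2,numpy as np
a=cv2.imread('pics/top0.png')[110:290,90:450]; b=cv2.imread('pics/side0.png')[110:350,100:400]
cv2.imwrite('pics/top1.png',cv2.resize(a,None,fx=2.2,fy=2.2,interpolation=2)); cv2.imwrite('pics/side1.png',cv2.resize(b,None,fx=2.5,fy=2.5,interpolation=2))
```

```text
(no output)
```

View pics/top1.png

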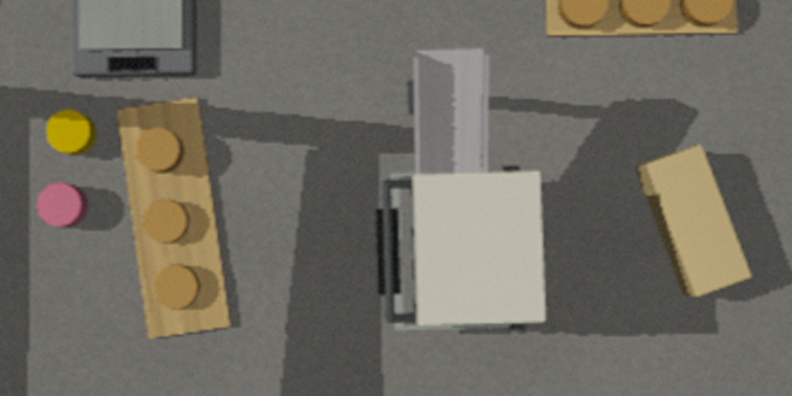

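View pics/side1.png

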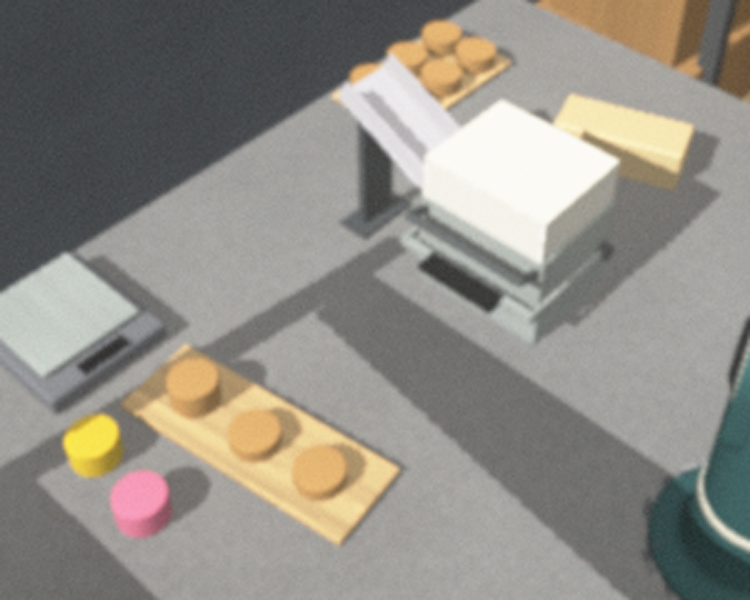

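Candidates: three amber cakes on the board at top px (162,178), (165,210), (171,240), pink (118,203), yellow (122,170), and the cakes on the far tray (upper right). The side view shows the far one on the board (side px ~(177,264)) to be taller, so my choice is top px (162,178).

```bash
cat > m1.py <<'E'
from h import *
m,E=cam('top'); optics.read_camera('top')
f=lambda x,y:(x/2.2+90,y/2.2+110)
for nm,x,y,z in [('tall',158,150,.054),('mid',166,221,.036),('near',177,287,.036)]:
    print(nm,at_z(m,E,*f(x,y),z)[:2].round(4))
c=np.array([at_z(m,E,*f(*p),.217)[:2] for p in [(414,173),(540,171),(545,322),(416,324)]])
print('lid corners',c.round(4).tolist(),c.mean(0))
d=optics.cut_out('lid_top','top')[0]; cn,_=cv2.findContours(d['mask'].astype(np.uint8),0,1)
b=cv2.boxPoints(cv2.minAreaRect(max(cn,key=len)))
l=np.array([at_z(m,E,*p,.217)[:2] for p in b]); print('mask lid',l.round(4).tolist(),l.mean(0).round(4))
s=np.array([at_z(m,E,*f(*p),.012)[:2] for p in [(119,107),(197,98),(229,327),(150,338)]]); print('board',s.round(4).tolist(),s.mean(0))
for t,z in [('tall_cake_mid',.054)]:
    for d in optics.cut_out(t,'top'):
        M=d['mask']; v,u=np.nonzero(M); print(t,d['score'],u.mean(),v.mean(),at_z(m,E,u.mean(),v.mean(),.045)[:2])
# side view: tall cake top centre
m,E=cam('side'); g=lambda x,y:(x/2.5+100,y/2.5+110)
for p,z in [((192,374),.054),((254,430),.036),((319,467),.036)]: print('side',at_z(m,E,*g(*p),z).round(4))
for p in [(504,102),(617,162),(545,216),(427,158)]: print('side lid',at_z(m,E,*g(*p),.217).round(4))
E
python3 m1.py
```

```text
tall [0.6035 0.2841]
mid [0.5026 0.2765]
near [0.4077 0.2609]
lid corners [[0.5516, -0.0766], [0.5516, -0.2369], [0.3606, -0.2383], [0.3605, -0.0758]] [ 0.45609551 -0.15688453]
mask lid [[0.55, -0.0748], [0.5521, -0.2376], [0.3622, -0.2382], [0.36, -0.077]] [ 0.4561 -0.1569]
board [[0.6725, 0.3504], [0.684, 0.2354], [0.3482, 0.1902], [0.3341, 0.305]] [0.50970461 0.27023037]
tall_cake_mid 0.93 162.59944751381215 177.91988950276243 [0.60526413 0.28355705]
tall_cake_mid 0.87 118.57391304347826 203.07246376811594 [0.52777912 0.42268659]
tall_cake_mid 0.86 122.42077922077922 169.84415584415584 [0.63299377 0.41096306]
side [0.6073 0.284  0.054 ]
side [0.5003 0.2814 0.036 ]
side [0.4062 0.2661 0.036 ]
side lid [ 0.5438 -0.2333  0.217 ]
side lid [ 0.3601 -0.2319  0.217 ]
side lid [ 0.3666 -0.0877  0.217 ]
side lid [ 0.5425 -0.0731  0.217 ]
```

Emit:
{"method": "carry_out", "body": {"targets": [[0.5, -0.5, -0.5, 0, 0, 0, 1], [1, -1, -1, 0, 0, 0, 1], [1, -1, -1, 0, 0, 0, 1], [1, -1, -1, 0, 0, 0, 1]]}}

```text
t: 1.45
position: [0.2323, -0.5078, 0.3176]
orientation: [0.002, 0.992, 0.123, 0.001]
wrist_force: [-0.1, -0.4, -0.3]
opening: 0.998
finger_force: 0.0
```

Emit:
{"method": "carry_out", "body": {"targets": [[0.5, -0.5, -0.3, 0, 0, 0, 1], [1, -1, -0.3, 0, 0, 0, 1], [1, -1, -0.3, 0, 0, 0, 1], [1, -1, -0.3, 0, 0, 0, 1]]}}

```text
t: 1.85
position: [0.3061, -0.3842, 0.3457]
orientation: [0.0, 0.992, 0.126, 0.001]
wrist_force: [-0.5, -0.3, 0.7]
opening: 1.002
finger_force: 0.0
```

Works as predicted; carry on to above the tall cake.

Emit:
{"method": "carry_out", "body": {"targets": [[1, -1, 0, 0, 0, 0, 1], [1, -1, 0, 0, 0, 0, 1], [1, -1, 0, 0, 0, 0, 1], [1, -1, 0, 0, 0, 0, 1]]}}

```text
t: 2.25
position: [0.3779, -0.2636, 0.3446]
orientation: [-0.0, 0.992, 0.125, 0.001]
wrist_force: [-0.2, 0.0, 0.9]
opening: 1.0
finger_force: 0.0
```

Emit:
{"method": "carry_out", "body": {"targets": [[1, -1, 0, 0, 0, 0, 1], [1, -1, 0, 0, 0, 0, 1], [1, -1, 0, 0, 0, 0, 1], [1, -1, 0, 0, 0, 0, 1]]}}

```text
t: 2.65
position: [0.4504, -0.1429, 0.3445]
orientation: [-0.001, 0.992, 0.125, 0.001]
wrist_force: [-0.1, -0.1, -0.5]
opening: 0.999
finger_force: 0.0
```

Emit:
{"method": "carry_out", "body": {"targets": [[0.9, -1, 0, 0, 0, 0, 1], [0.9, -1, 0, 0, 0, 0, 1], [0.9, -1, 0, 0, 0, 0, 1], [0.9, -1, 0, 0, 0, 0, 1]]}}

```text
t: 3.05
position: [0.513, -0.0253, 0.344]
orientation: [-0.001, 0.992, 0.124, 0.0]
wrist_force: [-0.2, -0.0, 0.1]
opening: 1.0
finger_force: 0.0
```

Emit:
{"method": "carry_out", "body": {"targets": [[0.8, -1, 0, 0, 0, 0, 1], [0.8, -1, 0, 0, 0, 0, 1], [0.8, -1, 0, 0, 0, 0, 1], [0.8, -1, 0, 0, 0, 0, 1]]}}

```text
t: 3.45
position: [0.5661, 0.0897, 0.3435]
orientation: [-0.001, 0.992, 0.123, -0.001]
wrist_force: [0.6, -0.5, -0.0]
opening: 1.001
finger_force: 0.0
```

Emit:
{"method": "carry_out", "body": {"targets": [[0.6, -1, 0.7, 0, 0, 0, 1], [0.6, -1, 0.7, 0, 0, 0, 1], [0.6, -1, 0.7, 0, 0, 0, 1], [0.6, -1, 0.7, 0, 0, 0, 1]]}}

```text
t: 3.85
position: [0.5985, 0.2001, 0.2705]
orientation: [0.0, 0.992, 0.122, -0.003]
wrist_force: [-0.1, -0.8, -0.1]
opening: 0.999
finger_force: 0.0
```

Emit:
{"method": "carry_out", "body": {"targets": [[0.25, -0.8, 0.8, 0, 0, 0.07, 1], [0.25, -0.8, 0.8, 0, 0, 0.07, 1], [0.25, -0.8, 0.8, 0, 0, 0.07, 1], [0.25, -0.8, 0.8, 0, 0, 0.07, 1], [0.25, -0.8, 0.8, 0, 0, 0.07, 1]]}}

```text
t: 4.35
position: [0.6062, 0.2805, 0.1956]
orientation: [0.001, 0.998, 0.065, 0.001]
wrist_force: [-0.4, 0.6, 1.8]
opening: 1.002
finger_force: 0.0
```

```bash
cat > look.py <<'E'
from h import *
s=robot.read_state(); m,E=cam('wrist'); im=optics.read_camera('wrist'); save('w1.png',im)
for d in optics.cut_out('tall_cake_mid','wrist'): 
    v,u=np.nonzero(d['mask']); print(round(d['score'],2),[int(x) for x in d['box']],at_z(m,E,u.mean(),v.mean(),.05)[:2].round(4))
print(proj(m,E,[.6055,.284,.054]),s['position'],s['joint_pos'].round(2), rot(s['orientation']).as_matrix().round(3).tolist())
E
python3 look.py
```

```text
0.79 [211, 147, 280, 213] [0.608  0.2886]
0.77 [81, 94, 157, 167] [0.6384 0.4115]
0.73 [65, 196, 145, 259] [0.5432 0.4249]
[250.54506806 182.23571194] [0.6062451  0.28054307 0.19560895] [-0.1   0.59 -0.56  1.54  0.34  1.11 -2.18] [[0.992, 0.129, 0.002], [0.129, -0.992, -0.002], [0.001, 0.002, -1.0]]
```

View pics/w1.png

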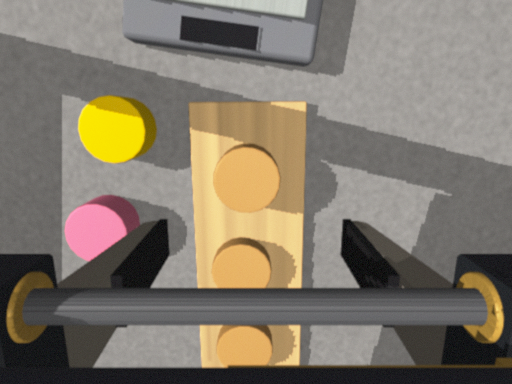

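The crop shows the chosen cake at (246,178), seen larger than the mid cake at (242,268). Pink is at (102,228), yellow at (115,130). Wrist fix agrees with the top and side fixes to a few mm. Descend.

Emit:
{"method": "carry_out", "body": {"targets": [[0, -0.055, 0.5, 0, 0, 0, 1], [0, -0.055, 0.8, 0, 0, 0, 1], [0, -0.055, 0.95, 0, 0, 0, 1], [0, -0.055, 1, 0, 0, 0, 1]]}}

```text
t: 4.85
position: [0.6043, 0.2874, 0.0941]
orientation: [0.001, 0.998, 0.065, -0.0]
wrist_force: [-0.3, 0.2, 0.6]
opening: 0.998
finger_force: 0.0
```

Emit:
{"method": "carry_out", "body": {"targets": [[0, 0, 0.3, 0, 0, 0, 1], [0, 0, 0.5, 0, 0, 0, 1], [0, 0, 0.65, 0, 0, 0, 1], [0, 0, 0.73, 0, 0, 0, 1], [0, 0, 0.73, 0, 0, 0, 1], [0, 0, 0.73, 0, 0, 0, 1]]}}

```text
t: 5.45
position: [0.6046, 0.2895, 0.0227]
orientation: [-0.0, 0.998, 0.066, 0.001]
wrist_force: [0.6, 0.1, -0.4]
opening: 1.0
finger_force: 0.0
```

Emit:
{"method": "carry_out", "body": {"targets": [[0, 0, 0, 0, 0, 0, -1], [0, 0, 0, 0, 0, 0, -1], [0, 0, 0, 0, 0, 0, -1], [0, 0, 0, 0, 0, 0, -1], [0, 0, 0, 0, 0, 0, -1], [0, 0, 0, 0, 0, 0, -1], [0, 0, 0, 0, 0, 0, -1], [0, 0, 0, 0, 0, 0, -1]], "squeeze": 15}}

```text
t: 6.25
position: [0.6041, 0.2889, 0.0219]
orientation: [0.0, 0.998, 0.066, 0.0]
wrist_force: [-0.7, -1.0, 5.0]
opening: 0.694
finger_force: 15.0
```

Emit:
{"method": "carry_out", "body": {"targets": [[0, 0, -0.3, 0, 0, 0, -1], [0, 0, -0.7, 0, 0, 0, -1], [0, 0, -1, 0, 0, 0, -1], [0, 0, -1, 0, 0, 0, -1]]}}

```text
t: 6.65
position: [0.606, 0.291, 0.1258]
orientation: [-0.002, 0.998, 0.066, 0.003]
wrist_force: [0.6, 0.2, -1.4]
opening: 0.694
finger_force: 15.0
```

Emit:
{"method": "carry_out", "body": {"targets": [[0, 0, -0.4, 0, 0, -0.09, -1], [0, 0, -0.7, 0, 0, -0.18, -1], [0, 0, -1, 0, 0, -0.27, -1], [0, 0, -1, 0, 0, -0.36, -1], [0, 0, -1, 0, 0, -0.45, -1], [0, 0, -1, 0, 0, -0.54, -1], [0, 0, -1, 0, 0, -0.63, -1], [0, 0, -1, 0, 0, -0.72, -1], [0, 0, -1, 0, 0, -0.81, -1], [0, 0, -1, 0, 0, -0.9, -1], [0, 0, -1, 0, 0, -0.915, -1], [0, 0, -1, 0, 0, -0.915, -1]]}}

```text
t: 7.85
position: [0.6034, 0.2888, 0.2199]
orientation: [-0.001, 0.708, 0.706, -0.001]
wrist_force: [0.0, 0.7, -1.5]
opening: 0.699
finger_force: 15.0
```

Emit:
{"method": "carry_out", "body": {"targets": [[-0.3, 0, -0.4, 0, 0, 0, -1], [-0.7, 0, -0.8, 0, 0, 0, -1], [-1, 0, -1, 0, 0, 0, -1], [-1, 0, -1, 0, 0, 0, -1]]}}

```text
t: 8.25
position: [0.6068, 0.1841, 0.3247]
orientation: [0.003, 0.711, 0.703, 0.002]
wrist_force: [0.6, -0.5, -1.8]
opening: 0.694
finger_force: 15.0
```

Emit:
{"method": "carry_out", "body": {"targets": [[-0.4, 0, 0, 0, 0, 0, -1], [-0.8, 0, 0, 0, 0, 0, -1], [-1, 0, 0, 0, 0, 0, -1]]}}

```text
t: 8.55
position: [0.6038, 0.0855, 0.3202]
orientation: [0.0, 0.709, 0.705, -0.001]
wrist_force: [-0.1, 0.1, -2.0]
opening: 0.694
finger_force: 15.0
```

Emit:
{"method": "carry_out", "body": {"targets": [[-0.4, 0, 0, 0, 0, 0, -1], [-0.8, 0, 0, 0, 0, 0, -1], [-1, 0, 0, 0, 0, 0, -1]]}}

```text
t: 8.85
position: [0.6035, -0.0149, 0.3201]
orientation: [-0.0, 0.71, 0.705, -0.001]
wrist_force: [-0.3, -0.6, -2.5]
opening: 0.695
finger_force: 15.0
```

Emit:
{"method": "carry_out", "body": {"targets": [[-0.4, 0, 0, 0, 0, 0, -1], [-0.8, 0.1, 0, 0, 0, 0, -1], [-1, 0.16, 0, 0, 0, 0, -1], [-1, 0.16, 0, 0, 0, 0, -1], [-1, 0.16, 0, 0, 0, 0, -1]]}}

```text
t: 9.35
position: [0.6194, -0.1093, 0.3209]
orientation: [-0.001, 0.707, 0.707, 0.0]
wrist_force: [0.2, 0.3, -1.7]
opening: 0.695
finger_force: 15.0
```

Emit:
{"method": "carry_out", "body": {"targets": [[-0.1, 0, 0, -0.08, 0, 0, -1], [-0.15, 0, 0, -0.16, 0, 0, -1], [-0.15, 0, 0, -0.24, 0, 0, -1], [-0.15, 0, 0, -0.3, 0, 0, -1], [-0.15, 0, 0, -0.3, 0, 0, -1], [-0.15, 0, 0, -0.3, 0, 0, -1]]}}

```text
t: 9.95
position: [0.6194, -0.1245, 0.322]
orientation: [0.165, 0.687, 0.688, 0.164]
wrist_force: [0.1, -0.3, -2.0]
opening: 0.69
finger_force: 15.0
```

```bash
cat > look2.py <<'E'
from h import *
s=robot.read_state(); m,E=cam('wrist'); im=optics.read_camera('wrist')
print(s['position'],s['joint_pos'].round(2), rot(s['orientation']).as_matrix().round(3).tolist(),s['opening'])
u=np.array([.8916,0,.4529]);n=np.array([-.4529,0,.8916]);e=np.array([.556,-.127,.157])
im=im.copy()
for a in (0,122,168):
    for x in (-42,42):
        for h in (0,30):
            p=proj(m,E,e+u*a/1e3+np.array([0,x/1e3,0])+n*h/1e3); print(a,x,h,p.round()); cv2.circle(im,tuple(int(v) for v in p),3,(255,0,0) if h else (0,255,0),1)
save('w2.png',im)
m,E=cam('top');im=optics.read_camera('top').copy()
for a in (0,122,168):
    for x in (-42,42):
            p=proj(m,E,e+u*a/1e3+np.array([0,x/1e3,0])+n*.03); cv2.circle(im,tuple(int(v) for v in p),1,(255,0,0),-1)
save('t2.png',cv2.resize(im[110:270,200:380],None,fx=3,fy=3))
a=cv2.imread('pics/w2.png');b=cv2.imread('pics/t2.png')
cv2.imwrite('pics/wt2.png',cv2.resize(np.hstack([a,b[:384]]),(800,int(384*800/(512+b.shape[1])))))
E
python3 look2.py
```

```text
[ 0.61935612 -0.1244963   0.32195192] [ 1.13  0.29 -1.1   1.86  0.33  0.69 -0.09] [[-0.001, 0.892, 0.453], [1.0, 0.001, -0.0], [-0.001, 0.453, -0.892]] 0.6897711068695315
0 -42 0 [109. 236.]
0 -42 30 [ 94. 249.]
0 42 0 [ 99. 142.]
0 42 30 [ 82. 145.]
122 -42 0 [244. 236.]
122 -42 30 [243. 249.]
122 42 0 [244. 142.]
122 42 30 [243. 146.]
168 -42 0 [295. 236.]
168 -42 30 [300. 249.]
168 42 0 [298. 142.]
168 42 30 [303. 146.]
```

View pics/wt2.png

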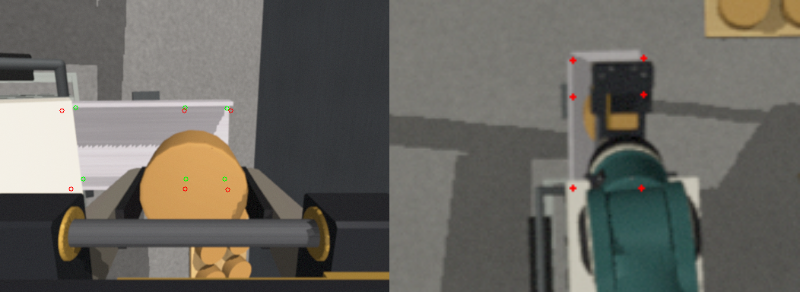

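Wrist view: the chute's +y wall and upper end (view px ~(233,103)) match the predicted points within about 3 mm. The top view is also symmetric about the prediction. Cake at view px (193,185), over the floor. Lower along the slide's normal.

Emit:
{"method": "carry_out", "body": {"targets": [[-0.02, -0.05, 0.3, 0, 0, 0, -1], [-0.02, -0.08, 0.6, 0, 0, 0, -1], [-0.02, -0.08, 0.8, 0, 0, 0, -1], [-0.02, -0.08, 0.9, 0, 0, 0, -1], [-0.02, -0.08, 0.96, 0, 0, 0, -1], [-0.02, -0.08, 1, 0, 0, 0, -1], [-0.02, -0.08, 1, 0, 0, 0, -1], [-0.02, -0.08, 1, 0, 0, 0, -1]]}}

```text
t: 10.85
position: [0.6581, -0.128, 0.2297]
orientation: [0.166, 0.688, 0.687, 0.165]
wrist_force: [0.8, -0.5, -2.7]
opening: 0.694
finger_force: 15.0
```

Emit:
{"method": "carry_out", "body": {"targets": [[0, 0, 0.02, 0, 0, 0, -1], [0, 0, 0.04, 0, 0, 0, -1], [0, 0, 0.06, 0, 0, 0, -1], [0, 0, 0.06, 0, 0, 0, -1], [0, 0, 0.06, 0, 0, 0, -1]]}}

```text
t: 11.35
position: [0.6605, -0.128, 0.2234]
orientation: [0.165, 0.688, 0.687, 0.165]
wrist_force: [-1.5, -0.0, -1.2]
opening: 0.692
finger_force: 15.0
```

Emit:
{"method": "carry_out", "body": {"targets": [[0, 0, 0.02, 0, 0, 0, -1], [0, 0, 0.02, 0, 0, 0, -1], [0, 0, 0.02, 0, 0, 0, -1]]}}

```text
t: 11.65
position: [0.6616, -0.1279, 0.2218]
orientation: [0.165, 0.688, 0.687, 0.165]
wrist_force: [0.3, 0.0, -0.2]
opening: 0.694
finger_force: 15.0
```

Emit:
{"method": "carry_out", "body": {"targets": [[0, 0, 0, 0, 0, 0, -0.2], [0, 0, 0, 0, 0, 0, 0], [0, 0, 0, 0, 0, 0, 0.3], [0, 0, 0, 0, 0, 0, 0.5], [0, 0, 0, 0, 0, 0, 0.7], [0, 0, 0, 0, 0, 0, 0.9], [0, 0, 0, 0, 0, 0, 1], [0, 0, 0, 0, 0, 0, 1], [0, 0, 0, 0, 0, 0, 1], [0, 0, 0, 0, 0, 0, 1]]}}

```text
t: 12.65
position: [0.6614, -0.128, 0.2217]
orientation: [0.165, 0.688, 0.687, 0.165]
wrist_force: [-0.3, 0.5, -0.3]
opening: 1.002
finger_force: 0.2
```

Emit:
{"method": "carry_out", "body": {"targets": [[0, 0, -0.15, 0, 0, 0, 1], [0, 0, -0.3, 0, 0, 0, 1], [0, 0, -0.45, 0, 0, 0, 1], [0, 0, -0.6, 0, 0, 0, 1], [0, 0, -0.8, 0, 0, 0, 1], [0, 0, -1, 0, 0, 0, 1], [0, 0, -1, 0, 0, 0, 1], [0, 0, -1, 0, 0, 0, 1], [0, 0, -1, 0, 0, 0, 1], [0, 0, -1, 0, 0, 0, 1]]}}

```text
t: 13.65
position: [0.6159, -0.1278, 0.3098]
orientation: [0.164, 0.688, 0.687, 0.165]
wrist_force: [-0.1, -0.1, -0.8]
opening: 1.002
finger_force: 0.0
```

Run:
```python
from h import *
im=optics.read_camera('wrist'); save('w3.png',im)
b=optics.read_camera('side')
save('ws3.png',cv2.resize(np.hstack([im,cv2.resize(b[90:330,130:400],(432,384))]),(800,325)))
print(robot.read_state()['position'],robot.read_state()['joint_pos'].round(2))
```

```text
[ 0.61598992 -0.12767332  0.31009609] [ 1.14  0.3  -1.1   1.88  0.34  0.67 -0.1 ]
```

View pics/ws3.png

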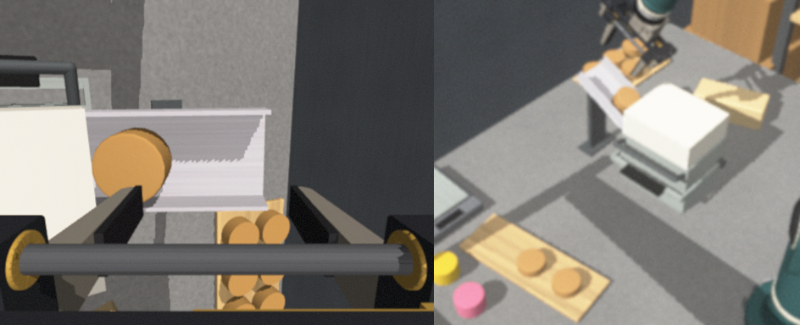

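Cake resting on the slide against the shut lid (wrist view px ~(132,165)), fingers clear. Next I fold the hand away and tilt it for the lever.

Emit:
{"method": "carry_out", "body": {"targets": [[0.1, 0, -0.4, 0, 0, 0, 1], [0.4, 0, -0.8, 0.08, 0, 0, 1], [0.8, 0, -1, 0.16, 0, 0, 1], [1, 0, -1, 0.24, 0, 0, 1], [1, 0, -1, 0.3, 0, 0, 1], [1, 0, -1, 0.3, 0, 0, 1]]}}

```text
t: 14.35
position: [0.5726, -0.0268, 0.3984]
orientation: [-0.002, 0.707, 0.708, 0.0]
wrist_force: [0.5, 0.1, -0.7]
opening: 1.001
finger_force: 0.0
```

Emit:
{"method": "carry_out", "body": {"targets": [[0.3, -0.3, 0, 0, 0, 0, 0], [0.6, -0.6, 0, 0, 0, 0, -1], [0.9, -0.9, 0, 0, 0, 0, -1], [1, -1, 0, 0, 0, 0, -1]]}}

```text
t: 14.75
position: [0.4677, 0.0755, 0.3993]
orientation: [0.001, 0.706, 0.708, -0.001]
wrist_force: [-0.2, -0.1, 0.9]
opening: 0.676
finger_force: 0.0
```

Emit:
{"method": "carry_out", "body": {"targets": [[0.2, 0, 0.2, 0, -0.08, 0, -1], [0.4, 0, 0.4, 0, -0.16, 0, -1], [0.5, 0, 0.6, 0, -0.24, 0, -1], [0.5, -0.1, 0.8, 0, -0.32, 0, -1], [0.5, -0.15, 0.9, 0, -0.4, 0, -1], [0.5, -0.15, 0.9, 0, -0.444, 0, -1], [0.5, -0.15, 0.9, 0, -0.444, 0, -1], [0.5, -0.15, 0.9, 0, -0.444, 0, -1]]}}

```text
t: 15.55
position: [0.456, 0.1218, 0.3097]
orientation: [0.241, 0.665, 0.664, -0.241]
wrist_force: [-0.3, -0.5, 1.0]
opening: 0.006
finger_force: 0.0
```

```bash
cat > st.py <<'E'
from h import *
s=robot.read_state(); r=rot(s['orientation'])
print(s['position'].round(4),s['joint_pos'].round(2),s['opening'],s['wrist_force'].round(1)); print(r.as_matrix().round(3))
a=.698; y=np.array([1.,0,0]);z=np.array([0,-np.sin(a),-np.cos(a)]);x=np.cross(y,z)
for p in ([.456,.04,.177],[.456,-.037,.087]):
    t,w=move(p,R.from_matrix(np.array([x,y,z]).T)); print(p,t.round(3),w.round(3))
E
python3 st.py
```

```text
[0.456  0.1218 0.3097] [ 0.04  0.5  -0.97  1.75  0.77  1.76 -1.11] 0.005899245375093677 [-0.3 -0.5  1. ]
[[ 0.001  1.    -0.001]
 [ 0.768 -0.001 -0.641]
 [-0.641 -0.    -0.768]]
[0.456, 0.04, 0.177] [2.220e-01 1.000e-03 1.543e+00] [-0.    -0.002 -0.001]
[0.456, -0.037, 0.087] [2.070e-01 2.000e-03 2.727e+00] [-0.    -0.002 -0.001]
```

Emit:
{"method": "carry_out", "body": {"targets": [[0.1, 0, 0.3, 0, 0, 0, -1], [0.2, 0, 0.6, 0, 0, 0, -1], [0.22, 0, 0.9, 0, 0, 0, -1], [0.22, 0, 1, 0, 0, 0, -1], [0.22, 0, 1, 0, 0, 0, -1]]}}

```text
t: 16.05
position: [0.456, 0.0727, 0.2194]
orientation: [0.241, 0.666, 0.663, -0.242]
wrist_force: [-0.2, -0.0, 0.2]
opening: 0.006
finger_force: 0.0
```

Emit:
{"method": "carry_out", "body": {"targets": [[0, 0, 0.25, 0, 0, 0, -1], [0, 0, 0.45, 0, 0, 0, -1], [0, 0, 0.54, 0, 0, 0, -1], [0, 0, 0.54, 0, 0, 0, -1]]}}

```text
t: 16.45
position: [0.4561, 0.0399, 0.1783]
orientation: [0.241, 0.665, 0.664, -0.241]
wrist_force: [0.9, 0.1, 0.6]
opening: 0.004
finger_force: 0.0
```

```bash
cat >> st.py <<'E'
m,E=cam('side');im=optics.read_camera('side').copy()
for p in ([.456,-.042,.085],[.516,-.042,.085],[.396,-.042,.085],[.366,-.042,.142],[.546,-.042,.142]):
    cv2.circle(im,tuple(int(v) for v in proj(m,E,p)),1,(255,0,0),-1)
cv2.circle(im,tuple(int(v) for v in proj(m,E,s['position'])),1,(0,255,0),-1)
import sys
save(sys.argv[1]+'.png',cv2.resize(im[120:270,200:380],None,fx=4,fy=4))
E
python3 st.py s4
```

```text
[0.4561 0.0399 0.1783] [ 0.13  0.6  -0.9   1.96  0.91  1.52 -1.21] 0.0035665899798865267 [0.9 0.1 0.6]
[[ 0.002  1.    -0.001]
 [ 0.767 -0.002 -0.642]
 [-0.642  0.001 -0.767]]
[0.456, 0.04, 0.177] [ 0.009 -0.001  0.009] [-0.001 -0.001 -0.001]
[0.456, -0.037, 0.087] [-0.004  0.     1.193] [-0.001 -0.001 -0.001]
```

View pics/s4.png

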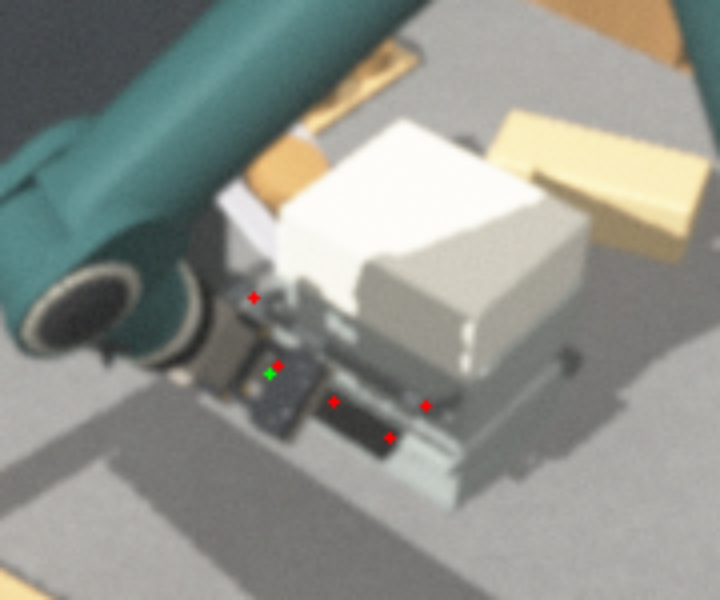

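Prediction and picture agree: black pad at (325–395, 400–455) lies on the predicted line, bar just above it. Approach under the bar.

Emit:
{"method": "carry_out", "body": {"targets": [[0, 0, 0.3, 0, 0, 0, -1], [-0.02, 0, 0.6, 0, 0, 0, -1], [-0.05, 0, 0.8, 0, 0, 0, -1], [-0.07, 0, 0.95, 0, 0, 0, -1], [-0.07, 0, 1, 0, 0, 0, -1], [-0.07, 0, 1, 0, 0, 0, -1]]}}

```text
t: 17.1
position: [0.4559, -0.0293, 0.1056]
orientation: [0.241, 0.665, 0.664, -0.242]
wrist_force: [0.2, 0.3, -0.9]
opening: 0.009
finger_force: 0.0
```

Emit:
{"method": "carry_out", "body": {"targets": [[0, 0, 0.05, 0, 0, 0, -1], [0, 0, 0.1, 0, 0, 0, -1], [0, 0, 0.15, 0, 0, 0, -1], [0, 0, 0.17, 0, 0, 0, -1], [0, 0, 0.17, 0, 0, 0, -1]]}}

```text
t: 17.6
position: [0.4555, -0.0406, 0.0923]
orientation: [0.241, 0.665, 0.664, -0.242]
wrist_force: [0.9, -0.1, -0.1]
opening: 0.005
finger_force: 0.0
```

```bash
python3 st.py s5
```

```text
[ 0.4555 -0.0406  0.0923] [ 0.21  0.69 -0.8   2.08  1.08  1.35 -1.27] 0.004636220624693775 [ 0.9 -0.1 -0.1]
[[ 0.     1.    -0.001]
 [ 0.766 -0.001 -0.642]
 [-0.642 -0.001 -0.766]]
[0.456, 0.04, 0.177] [ 0.074  0.004 -1.166] [-0.001 -0.    -0.   ]
[0.456, -0.037, 0.087] [0.062 0.005 0.018] [-0.001 -0.    -0.   ]
```

Press straight down (tool x 0.642, z 0.767 per unit), 10 mm first.

Emit:
{"method": "carry_out", "body": {"targets": [[0.015, 0, 0.02, 0, 0, 0, -1], [0.03, 0, 0.04, 0, 0, 0, -1], [0.045, 0, 0.055, 0, 0, 0, -1], [0.065, 0, 0.077, 0, 0, 0, -1], [0.065, 0, 0.077, 0, 0, 0, -1]]}}

```text
t: 18.15
position: [0.4559, -0.0404, 0.0829]
orientation: [0.242, 0.665, 0.664, -0.242]
wrist_force: [-0.5, 0.1, 4.6]
opening: -0.0
finger_force: 2.3
```

Emit:
{"method": "carry_out", "body": {"targets": [[0.02, 0, 0.023, 0, 0, 0, -1], [0.04, 0, 0.046, 0, 0, 0, -1], [0.06, 0, 0.07, 0, 0, 0, -1], [0.08, 0, 0.095, 0, 0, 0, -1], [0.1, 0, 0.12, 0, 0, 0, -1], [0.12, 0, 0.14, 0, 0, 0, -1], [0.13, 0, 0.155, 0, 0, 0, -1], [0.13, 0, 0.155, 0, 0, 0, -1], [0.13, 0, 0.155, 0, 0, 0, -1]]}}

```text
t: 19.05
position: [0.4557, -0.0404, 0.0623]
orientation: [0.242, 0.665, 0.664, -0.242]
wrist_force: [-0.2, -2.7, 3.0]
opening: 0.006
finger_force: 1.8
```

```bash
python3 st.py s6
```

```text
[ 0.4557 -0.0404  0.0623] [ 0.19  0.75 -0.77  2.08  1.12  1.33 -1.32] 0.006415984723574291 [-0.2 -2.7  3. ]
[[ 0.001  1.    -0.001]
 [ 0.766 -0.001 -0.643]
 [-0.643 -0.    -0.766]]
[0.456, 0.04, 0.177] [-0.12   0.002 -1.395] [-0. -0. -0.]
[0.456, -0.037, 0.087] [-0.132  0.003 -0.211] [-0. -0. -0.]
```

View pics/s6.png

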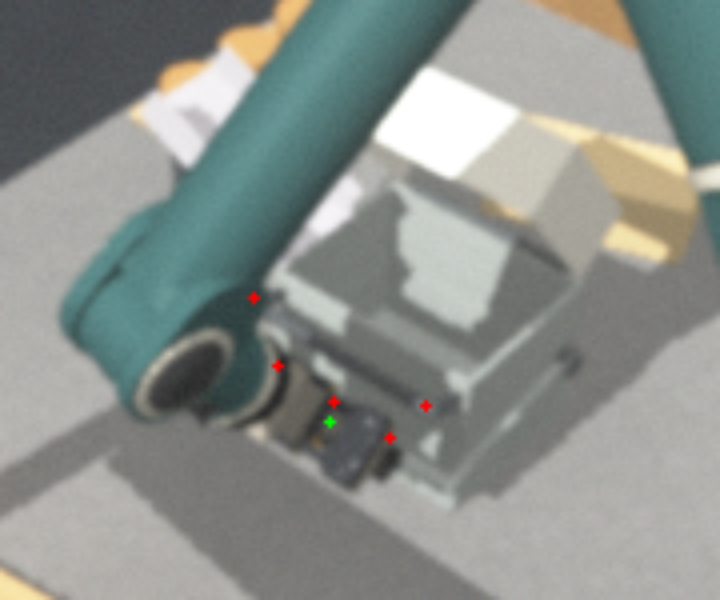

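Lid is well up (white top at (450,110)), bin mouth open; the arm hides the slide. Press 1.5 mm more, hold over a second, then check by the top camera.

Emit:
{"method": "carry_out", "body": {"targets": [[0.01, 0, 0.012, 0, 0, 0, -1], [0.01, 0, 0.012, 0, 0, 0, -1], [0.01, 0, 0.012, 0, 0, 0, -1], [0.01, 0, 0.012, 0, 0, 0, -1], [0.01, 0, 0.012, 0, 0, 0, -1], [0.01, 0, 0.012, 0, 0, 0, -1], [0.01, 0, 0.012, 0, 0, 0, -1], [0.01, 0, 0.012, 0, 0, 0, -1], [0.01, 0, 0.012, 0, 0, 0, -1], [0.01, 0, 0.012, 0, 0, 0, -1], [0.01, 0, 0.012, 0, 0, 0, -1], [0.01, 0, 0.012, 0, 0, 0, -1]]}}

```text
t: 20.3
position: [0.4557, -0.0403, 0.0606]
orientation: [0.241, 0.665, 0.664, -0.242]
wrist_force: [-0.2, -0.0, 2.8]
opening: 0.008
finger_force: 1.7
```

Run:
```python
from h import *
m,E=cam('top');im=optics.read_camera('top')
for d in optics.cut_out('tall_cake_mid','top')[:5]: 
    v,u=np.nonzero(d['mask']);print(round(d['score'],2),u.mean(),v.mean())
for d in optics.cut_out('lid_top','top')[:1]: print([int(x) for x in d['box']])
# left edge of the raised front top edge, as function of lid angle
for a in (.6,.75,.9,1.0):
    dx,dz=-.160,.067; X=.070+dx*np.cos(a)+dz*np.sin(a); Z=.150-dx*np.sin(a)+dz*np.cos(a)
    print(a,proj(m,E,[.456,-.167-X,Z]).round(1))
save('t7.png',cv2.resize(im[110:270,200:380],None,fx=4,fy=3.75))
```

```text
0.95 122.73901098901099 169.66483516483515
0.93 118.60677083333333 203.046875
0.79 293.6801242236025 241.75465838509317
[306, 186, 356, 261]
0.6 [304.8 222.1]
0.75 [313.9 221.9]
0.9 [323.7 221.7]
1.0 [330.5 221.6]
```

View pics/t7.png

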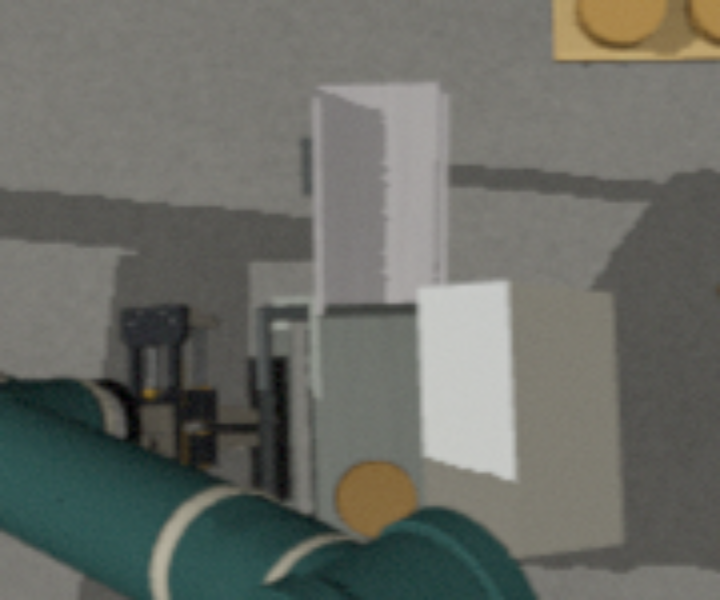

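Top view: slide empty, amber cake down in the bin at (375,497), front edge of the lid at u≈513, i.e. about 0.97 rad. Now I ease the lever up at about 10 mm/s.

Emit:
{"method": "carry_out", "body": {"targets": [[-0.006, 0, -0.008, 0, 0, 0, -1], [-0.013, 0, -0.015, 0, 0, 0, -1], [-0.019, 0, -0.023, 0, 0, 0, -1], [-0.026, 0, -0.031, 0, 0, 0, -1], [-0.032, 0, -0.038, 0, 0, 0, -1], [-0.039, 0, -0.046, 0, 0, 0, -1], [-0.045, 0, -0.054, 0, 0, 0, -1], [-0.051, 0, -0.061, 0, 0, 0, -1], [-0.058, 0, -0.069, 0, 0, 0, -1], [-0.064, 0, -0.077, 0, 0, 0, -1], [-0.071, 0, -0.084, 0, 0, 0, -1], [-0.077, 0, -0.092, 0, 0, 0, -1], [-0.083, 0, -0.1, 0, 0, 0, -1], [-0.09, 0, -0.107, 0, 0, 0, -1], [-0.096, 0, -0.115, 0, 0, 0, -1], [-0.103, 0, -0.123, 0, 0, 0, -1], [-0.109, 0, -0.13, 0, 0, 0, -1], [-0.116, 0, -0.138, 0, 0, 0, -1], [-0.122, 0, -0.146, 0, 0, 0, -1], [-0.128, 0, -0.153, 0, 0, 0, -1]]}}

```text
t: 22.45
position: [0.4558, -0.0403, 0.0808]
orientation: [0.242, 0.665, 0.664, -0.242]
wrist_force: [0.6, 3.4, 4.3]
opening: 0.007
finger_force: 2.6
```

Emit:
{"method": "carry_out", "body": {"targets": [[-0.006, 0, -0.008, 0, 0, 0, -1], [-0.013, 0, -0.015, 0, 0, 0, -1], [-0.019, 0, -0.023, 0, 0, 0, -1], [-0.026, 0, -0.031, 0, 0, 0, -1], [-0.032, 0, -0.038, 0, 0, 0, -1], [-0.039, 0, -0.046, 0, 0, 0, -1], [-0.045, 0, -0.054, 0, 0, 0, -1], [-0.051, 0, -0.061, 0, 0, 0, -1], [-0.058, 0, -0.069, 0, 0, 0, -1], [-0.064, 0, -0.077, 0, 0, 0, -1], [-0.071, 0, -0.084, 0, 0, 0, -1], [-0.077, 0, -0.092, 0, 0, 0, -1], [-0.083, 0, -0.1, 0, 0, 0, -1], [-0.09, 0, -0.107, 0, 0, 0, -1], [-0.09, 0, -0.107, 0, 0, 0, -1], [-0.09, 0, -0.107, 0, 0, 0, -1]]}}

```text
t: 24.05
position: [0.4556, -0.0405, 0.0945]
orientation: [0.241, 0.665, 0.664, -0.242]
wrist_force: [0.2, 1.7, 0.3]
opening: 0.005
finger_force: 0.0
```

Emit:
{"method": "carry_out", "body": {"targets": [[0, 0, -0.1, 0, 0, 0, -1], [0, 0, -0.3, 0, 0, 0, -1], [0, 0, -0.5, 0, 0, 0, -1], [0, 0, -0.8, 0, 0, 0, -1], [0, 0, -1, 0, 0, 0, -1], [0, 0, -1, 0, 0, 0, -1], [0, 0, -1, 0, 0, 0, -1]]}}

```text
t: 24.75
position: [0.4557, 0.0236, 0.1711]
orientation: [0.242, 0.665, 0.664, -0.242]
wrist_force: [-0.0, -0.3, -0.6]
opening: 0.005
finger_force: 0.0
```

Run:
```python
from h import *
im=optics.read_camera('side'); print(robot.read_state()['wrist_force'],robot.read_state()['position'])
for d in optics.cut_out('lid_top','side')[:1]: print(d['score'],[int(x) for x in d['box']])
save('s8.png',cv2.resize(im[110:350,100:400],None,fx=2.5,fy=2.5))
```

```text
[-0.2408196  -0.226275   -0.19653652] [0.45538332 0.02295995 0.17072218]
0.94 [270, 151, 349, 213]
```

View pics/s8.png

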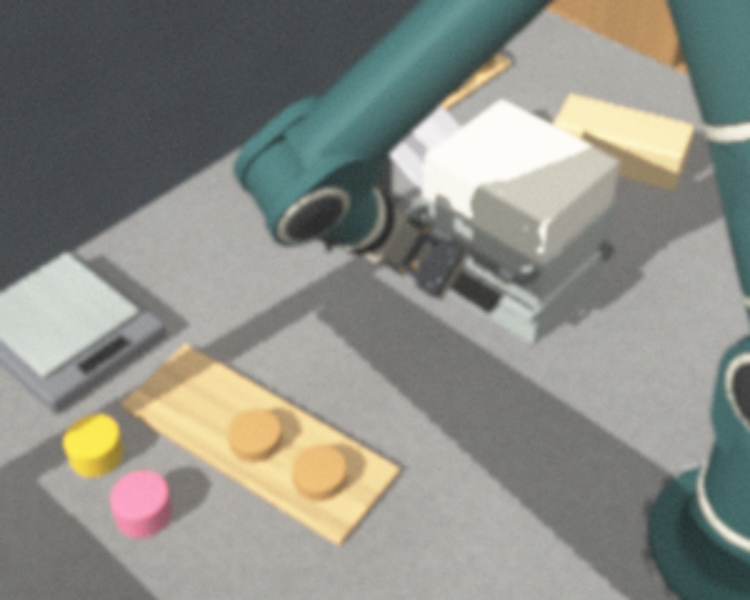

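The lid is shut as at the start (top corners (504,102), (617,162)), and the flat cakes and loaf are unmoved. The hand touches nothing, so I hand in.

```bash
python3 -c "
from station import order; print(order.finish_job())"
```

```text
the job is handed in; nothing more can be done
None
```

I put the tall cake in the scrap bin, eased the lid shut, and handed the job in about 25 s into the 66 s allowed. The last pictures show the flat cakes and loaf where they began; no verdict came back.

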